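# Roll the trim strip down and park the roller on the line

## Robot

A 6-joint arm with a two-finger parallel gripper is mounted at the origin on the work surface. World frame = base frame: x ahead of the robot, y to its left, z up, the work surface at z = 0. Lengths are in m, angles in rad, forces in N, time in s.
With the tool pointing down it reaches from about 0.375 to 0.9 m from the base axis. Payload 3.1 kg.
Tool frame: the origin (TCP) lies midway between the tips of the shut fingers; the grasp point (between the pads) lies ctrl.grip_depth behind it (ctrl.grip_depth is the distance from the TCP to the grasp point, in m); z points along the fingers, y is the line along which they close (so a half turn about z gives the same grasp; the last joint's range is limited). The gripper opens to 87 mm and grips with 3 to 60 N. Pads are 19 mm wide; open, the fingers measure 117 mm over their backs; the gripper's body (75 mm by 190 mm) begins 51 mm behind the grasp point.
Start: joints at [0.972, 0.527, 1.433, -0, 1.181, -0.178], TCP at [0.255, 0.57, 0.223] pointing down, gripper open.
Joint ranges: [-3.08, 3.08], [-0.75, 2.2], [0.22, 2.44], [-1.43, 4.57], [0, 2.65], [-2.85, 2.85]. Speed limits (rad/s): [2.79, 2.79, 3.14, 3.14, 3.14, 3.14].

## Interface

Orientations are given as a unit quaternion [x, y, z, w].
In Python, from workcell import ctrl gives the robot as it stands. The module is installed in compiled form; this text tells all that it offers. Calls block until the motion is done:
- ctrl.move_ptp(position, orientation): joint-space move of the TCP to a pose.
- ctrl.line_to(position, attitude=None, rate=0.15, stop_force=None): straight line of the TCP; attitude=None keeps the orientation; rate is the mean speed in m/s. With stop_force (N) it stops when the force on the tool has changed by that much, and returns True; else False.
- ctrl.set_joints(angles): joint-space move.
- ctrl.command_gripper(opening, effort=None): opening from 0.0 (shut) to 1.0 (fully open); effort is the grip in N (None keeps the last); returns when the fingers have stopped.
- ctrl.pause(seconds).
- ctrl.solve_ik(position, orientation): joint angles nearest the present ones, or None.
- ctrl.camera(name): name is "scene" or "top" or "wrist"; returns the picture (400x640x3 uint8, blue, green, red); there is no depth.
- ctrl.camera_params(name): a dict with "fx", "fy", "cx", "cy" (pixels), "extrinsics" (4x4, takes a point from camera to world coordinates); the wrist camera has in their place "hand_eye" (4x4, takes a point from camera to tool coordinates, whose origin is the TCP and whose axes are the flange's). Camera axes: x right, y down, z forward; pixel columns grow to the right and rows downward; lengths in m; the calibration is good to about 2 mm. A picture is of the moment at which its call begins: read the wrist's pose just before it. camera_params takes no time and is no camera call.
A pose or a line that the arm cannot do raises ctrl.PlanningError and nothing moves.
- ctrl.finish_job(): hands the job in; it is judged then, once.
Readings, each from a call of its own:
- ctrl.get_time(): time.
- ctrl.get_joints(): joint angles.
- ctrl.get_joint_velocities(): joint speeds.
- ctrl.get_effort(): joint torques, N m.
- ctrl.get_ee_pos(): TCP position.
- ctrl.get_ee_rot(): TCP orientation.
- ctrl.get_ft_force(): force on the tool from outside, world axes, zero at the start.
- ctrl.get_moment(): the same for the moment, N m.
- ctrl.get_opening(): opening from 0.0 (shut) to 1.0 (fully open).
- ctrl.get_grip_force(): force on a finger pad.
Only numpy, scipy, OpenCV 4.12 (cv2) and the standard library are available. Lean on these libraries where they do the work, as an engineer would, in place of code of your own. Each camera call takes 0.05 s, during which the arm holds its last target. There are 200 camera calls.

## Task

A purple trim strip has just been stuck on the white board: take the wooden block by its dark handle, lay its flat rubber base on the orange roller and roll the roller under it over the whole strip, pushing down firmly all the way (about a kilo of hand pressure, never more than four), and stop it lying square on the black centre line of the yellow mark. The gripper must not touch the roller itself. Then put the block back flat in the middle of the cork mat and leave the tape, the spool, the bottle and the screwdriver alone.

Things in the scene. Friction and masses are not known exactly. Their poses are not given: they have to be found in the camera images.
- board: White flat board fixed to the bench, 180 mm (its x) by 340 mm (its y), 10 mm thick; origin at the centre of its underside, z up. The roller rolls along the board's y axis, towards +y. Yaw varies.
- strip: Purple film on the board, 100 (x) by 60 mm (y), under 1 mm thick, no step to feel, axes parallel to the board's. Origin at its centre on the board's top face (10 mm above the bench). The roller must press the board with at least 6 N (its weight of 2 to 3.2 N included) as its axis passes the strip's -y end, middle and +y end, in that order.
- mark: Yellow band painted across the board, 170 mm (x) by 16 mm (y), with a 3 mm black line along its middle, axes parallel to the board's, on the board's +y side of the strip. Origin on the black line, mid-length, on the board's top face (10 mm above the bench). The roller's axis is to end straight above the black line.
- roller_center (a point): Centre of the orange rubber roller, a loose cylinder 40 mm across, 110 mm long, 0.20-0.32 kg, on the board's -y side of the strip. The point is on its axis, 20 mm above the board's top. Its x axis is the cylinder axis, nearly along the board's x. Under a flat surface pressed on it, it rolls half as far as that surface moves. It is hard: force rises by tens of N per mm, so feel the press.
- block_grip (a point): Centre of the dark handle of the wooden block: base 180 (x) by 70 (y) by 16 mm, flat rubber underside; on its middle a handle 56 (x) by 40 (y), 46 mm high. The point is 40 mm above the underside, 24 mm above the base's top; z up. About 0.28 kg, flat on the cork mat. Gripped firmly across the 56 mm (closing along x) it best resists tipping when pressed near an end of its base.
- mat: Cork mat fixed to the bench, 240 mm (x) by 130 mm (y), 4 mm thick; origin at the centre of its underside. The block starts here and must end here.
- tape: Blue roll of tape lying flat, 84 mm across, 22 mm high; origin at the centre of its underside. Leave alone.
- spool: Grey spool standing on its flange, 48 mm across, 40 mm high; origin at the centre of its underside. Leave alone.
- glue: Small green bottle with red cap, 32 mm across, 85 mm high; origin at the centre of its underside. Leave alone.
- driver: Blue-handled screwdriver lying on the bench; leave alone.
Not all that is in view belongs to the job. Leave any turquoise look-alike of the part that bears block_grip alone.

How it is judged:
On the way, in this order (a step that is already met when the one before it is completed fails the run):
1. the roller is pressed down on the -y end of the strip (contact force between roller and board above 6 N and y of roller_center in the frame of strip between -0.03 and -0.014 m), for 0.1 s.
2. the roller is pressed down on the middle of the strip (contact force between roller and board above 6 N and y of roller_center in the frame of strip between -0.008 and 0.008 m), for 0.1 s.
3. the roller is pressed down on the +y end of the strip (contact force between roller and board above 6 N and y of roller_center in the frame of strip between 0.014 and 0.03 m), for 0.1 s.
At the end, for the whole second after the job is handed in: The roller lies still on the board, its axis within 8 mm of the black line and within 0.12 rad (7 degrees) of square to the rolling direction, its centre within 30 mm of mid-board; the block stands flat and still on the cork mat, its centre within 45 mm of the mat's centre (y of roller_center in the frame of mark between -0.008 and 0.008 m and x of roller_center in the frame of mark between -0.03 and 0.03 m and z of roller_center in the frame of mark between 0.015 and 0.025 m and angle between the x axis of roller_center and the x axis of mark, either way round below 0.12 rad and linear speed of each of roller, block below 0.01 m/s and horizontal distance between block_grip and mat below 0.045 m and angle between block_grip's own z axis and vertical below 0.06 rad and height (world z) of block_grip below 0.05 m); the robot touches nothing.
It fails at once if the gripper touches the roller (contact force between the fingers and roller above 1 N).
It fails at once if the roller is pressed on the board with more than 45 N (contact force between roller and board above 45 N).
It fails at once if the tape, the spool, the bottle or the screwdriver is moved by more than 20 mm (distance of any of tape, spool, glue, driver from where it was at the start of the episode above 0.02 m).
It also fails if it takes over 72 s, if anything falls off the work surface, if the arm or the gripper's body presses on something with over 40 N, if the wrist force passes 120 N, or if a joint passes its speed limit or range.

## Working session

There is one attempt and no reset: what is moved stays moved. The work goes in short steps, each a Python script; the robot and the scene stay as the last script left them, time stands still between calls to the robot, and variables do not carry over. Pictures are saved under pics/ and viewed, at most 10 in all, crops included, and the job is handed in when it is done.

```bash
mkdir -p pics; python3 - <<'E'
from workcell import ctrl
import cv2,numpy as np
for n in("top","scene"):
    im=ctrl.camera(n); cv2.imwrite(f"pics/{n}0.png",im); p=ctrl.camera_params(n); print(n,p["fx"],p["fy"],p["cx"],p["cy"],np.round(p["extrinsics"],3).tolist())
print(ctrl.camera_params("wrist"),ctrl.grip_depth,ctrl.get_time(),ctrl.get_ee_rot())
E
```

```text
top 380.38774221261656 380.38774221261656 322.4087176137177 195.97801053641345 [[-0.015, -0.998, 0.054, 0.438], [-1.0, 0.016, 0.015, -0.034], [-0.016, -0.054, -0.998, 0.861], [0.0, 0.0, 0.0, 1.0]]
scene 377.42332296322627 377.42332296322627 318.14743470675813 202.16117754145972 [[0.144, 0.629, -0.764, 1.182], [0.989, -0.084, 0.118, -0.155], [0.01, -0.773, -0.634, 0.663], [0.0, 0.0, 0.0, 1.0]]
{'fx': 351.1808256792349, 'fy': 351.1808256792349, 'cx': 317.5899242772688, 'cy': 194.53935497327774, 'hand_eye': array([[-6.48143616e-04, -9.66166403e-01, -2.57918713e-01,
         7.07970501e-02],
       [ 9.99999517e-01, -8.16944098e-04,  5.47306693e-04,
        -8.60334675e-04],
       [-7.39494509e-04, -2.57918233e-01,  9.66166465e-01,
        -1.62410888e-01],
       [ 0.00000000e+00,  0.00000000e+00,  0.00000000e+00,
         1.00000000e+00]])} 0.0187 0.1 [ 2.08835162e-01  9.77950359e-01 -9.12316110e-04 -3.71868435e-04]
```

View pics/top0.png

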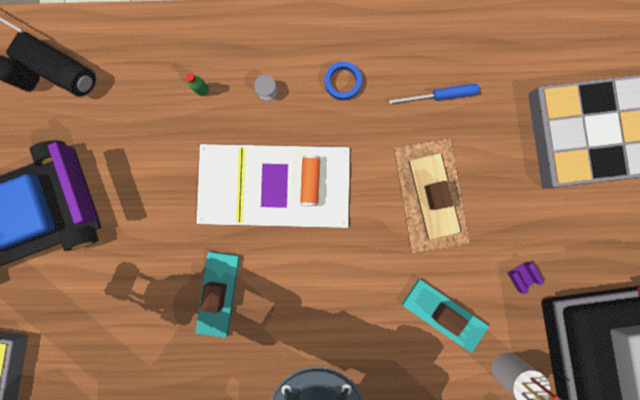

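View pics/scene0.png

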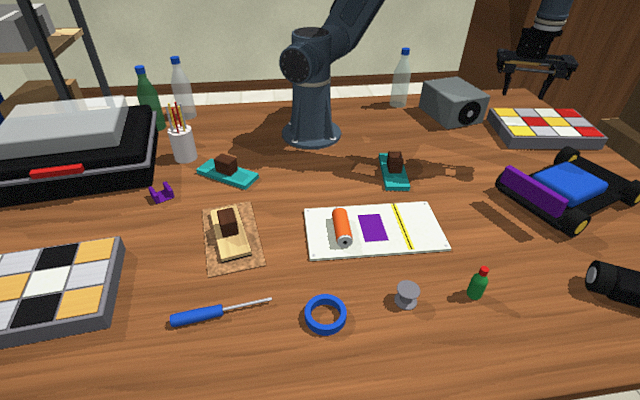

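Top view: three dark handles at (438,195), (214,297) and (450,318). The first is on a bare-wood base lying on the cork mat, so it fits; the other two are on turquoise bases, so they are the look-alikes. The roller is at (310,181), the strip at (274,185), the mark line at column 241, and the board spans columns 197–350. The scene view agrees.

```bash
cat > h.py <<'E'
from workcell import ctrl
import cv2,numpy as np
from scipy.spatial.transform import Rotation as R
def cam(n):
    if n=="wrist":
        p=ctrl.camera_params(n);T=np.eye(4);T[:3,:3]=R.from_quat(ctrl.get_ee_rot()).as_matrix();T[:3,3]=ctrl.get_ee_pos()
        im=ctrl.camera(n);return im,p,T@p["hand_eye"]
    p=ctrl.camera_params(n);return ctrl.camera(n),p,np.array(p["extrinsics"])
def ray(px,z,p,E):
    px=np.atleast_2d(px).astype(float)
    d=np.c_[(px[:,0]-p["cx"])/p["fx"],(px[:,1]-p["cy"])/p["fy"],np.ones(len(px))]@E[:3,:3].T
    return E[:3,3]+d*((z-E[2,3])/d[:,2])[:,None]
def blob(mask,roi=None):
    m=mask.astype(np.uint8)*255
    if roi: k=np.zeros_like(m);k[roi[1]:roi[3],roi[0]:roi[2]]=255;m&=k
    m=cv2.morphologyEx(m,cv2.MORPH_CLOSE,np.ones((3,3)))
    cs=cv2.findContours(m,cv2.RETR_EXTERNAL,cv2.CHAIN_APPROX_NONE)[0]
    return max(cs,key=cv2.contourArea)[:,0,:]
def rect(c,z,p,E):
    """centre, long side, short side (mm), angle of long axis (rad, in (-pi/2,pi/2]) on plane z"""
    w=ray(c,z,p,E)[:,:2]*1000
    (cx,cy),_,_=r=cv2.minAreaRect(w.astype(np.float32));b=cv2.boxPoints(r)
    e=[b[1]-b[0],b[2]-b[1]];e.sort(key=np.linalg.norm)
    a=np.arctan2(e[1][1],e[1][0]);a=(a+np.pi/2)%np.pi-np.pi/2
    return np.round([cx,cy,np.linalg.norm(e[1]),np.linalg.norm(e[0])],1),round(float(a),3)
def q(yaw): # tool down, tool y axis along direction yaw
    return (R.from_euler('z',yaw)*R.from_matrix(np.array([[0,1,0],[1,0,0],[0,0,-1]]).T)).as_quat()
E
python3 - <<'E'
from h import *
im,p,E=cam("top"); h=cv2.cvtColor(im,cv2.COLOR_BGR2HSV);H,S,V=[h[...,i].astype(int) for i in range(3)]
for n,m,roi,z in [("board",(S<50)&(V>120),(180,130,365,240),.01),("strip",(H>120)&(H<160)&(S>100),(240,140,300,220),.01),
 ("mark",(H>22)&(H<38)&(S>120),(225,140,255,230),.01),("roller",(H<16)&(S>140)&(V>90),(295,145,330,215),.03),
 ("handle",(V<110),(420,165,465,225),.066),("base",(S<125)&(V>150),(395,140,465,250),.02),("mat",(V>0)&False,None,.004)]:
    if n=="mat":break
    try:print(n,rect(blob(m,roi),z,p,E))
    except Exception as e:print(n,e)
cv2.imwrite("pics/crop.png",cv2.resize(im[130:260,380:480],None,fx=4,fy=4,interpolation=cv2.INTER_CUBIC))
print(h[185,425],h[150,405],h[190,440],h[180,100+30])
# mat corners eyeballed
print(ray([[395,146],[453,139],[469,243],[413,252]],.004,p,E).round(3).tolist())
E
```

```text
board (array([510.3,  89.5, 341.5, 180.5]), 1.531)
strip (array([510.4,  87.2,  96. ,  56.6]), -0.039)
mark (array([513.2, 163. , 164.9,  12. ]), -0.039)
roller (array([518.7,   5.7,  96.6,  36.4]), -0.057)
handle (array([ 478.9, -263.5,   51.9,   48. ]), 0.204)
base (array([ 482.5, -261.3,  238. ,  130.7]), 0.143)
[ 17 102 163] [ 14 114 199] [ 10 125 102] [ 12 130 106]
[[0.595, -0.187, 0.004], [0.609, -0.319, 0.004], [0.374, -0.346, 0.004], [0.356, -0.221, 0.004]]
```

View pics/crop.png

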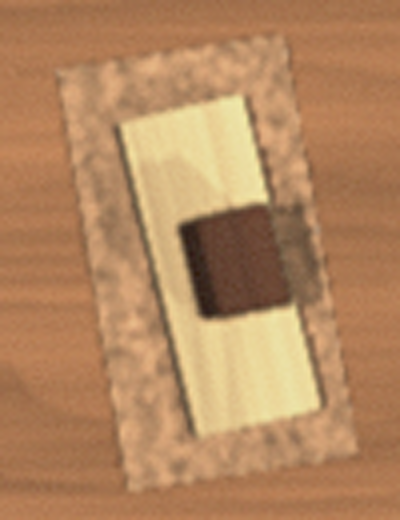

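The crop confirms it: a bare wood base on cork with a dark handle, base corners near (410,161), (441,154), (461,232) and (428,239) in the top view. Next I grasp it.

```bash
python3 - <<'E'
from h import *
p=ctrl.camera_params("top");E=np.array(p["extrinsics"])
c=ray([[409.75,161.25],[441.25,154],[460.5,232],[428.25,239.25]],.02,p,E)[:,:2]
print("sides",[np.linalg.norm(c[i]-c[(i+1)%4]).round(3) for i in range(4)])
ctr=c.mean(0);d=c[0]+c[1]-c[2]-c[3];yaw=np.arctan2(d[1],d[0]);print(ctr,yaw)
gz=.044-ctrl.grip_depth
for o in(0,np.pi):
  for nm,xy,y in(("grip",ctr,yaw),("start",(.5156,-.073),1.531),("end",(.516,.241),1.531)):
    for hh in(.2,.06): print(o>1,nm,hh,np.round(ctrl.solve_ik([*xy,hh],q(y+o)) if ctrl.solve_ik([*xy,hh],q(y+o)) is not None else [9],2))
o=np.pi # tested below; choose nearest in joint 6
js=[ctrl.solve_ik([*ctr,.15],q(yaw+k)) for k in(0,np.pi)]
E
```

```text
sides [np.float64(0.072), np.float64(0.177), np.float64(0.072), np.float64(0.176)]
[ 0.4785877  -0.26928974] 0.20619100603940052
False grip 0.2 [-0.72  0.45  1.65 -0.    1.04 -0.92]
False grip 0.06 [-0.72  0.67  1.75 -0.    0.72 -0.92]
False start 0.2 [-0.36  0.42  1.72 -0.    1.01 -1.89]
False start 0.06 [-0.36  0.65  1.82 -0.    0.67 -1.89]
False end 0.2 [ 0.24  0.48  1.6  -0.    1.06 -1.29]
False end 0.06 [ 0.24  0.69  1.7  -0.    0.76 -1.29]
True grip 0.2 [-0.72  0.45  1.65 -0.    1.04  2.22]
True grip 0.06 [-0.72  0.67  1.75 -0.    0.72  2.22]
True start 0.2 [-0.36  0.42  1.72 -0.    1.01  1.26]
True start 0.06 [-0.36  0.65  1.82 -0.    0.67  1.26]
True end 0.2 [ 0.24  0.48  1.6  -0.    1.06  1.85]
True end 0.06 [ 0.24  0.69  1.7  -0.    0.76  1.85]
```

```bash
python3 - <<'E'
from h import *
ctrl.command_gripper(1.0)
ctrl.move_ptp([.4786,-.2685,.17],q(.206))
im,p,E=cam("wrist");cv2.imwrite("pics/w1.png",im)
h=cv2.cvtColor(im,cv2.COLOR_BGR2HSV);np.save("E1.npy",E);print(ctrl.get_time(),ctrl.get_ft_force())
w=np.array([[.4786,-.2685,.066,1]])@np.linalg.inv(E).T;print("handle top expected px",w[0,0]/w[0,2]*p["fx"]+p["cx"],w[0,1]/w[0,2]*p["fy"]+p["cy"])
E
```

```text
3.4667 [0.73748992 0.95654536 0.38033403]
handle top expected px 318.0017538994024 194.01068065954982
```

View pics/w1.png

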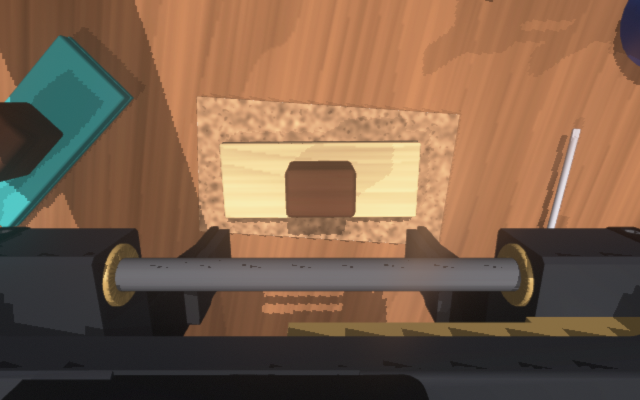

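The wrist view shows the block square to the gripper. The base corners are (221,143), (419,142), (416,218) and (226,217), and the handle is centred near x=320. I'll refine the centre from the base corners, then grasp and lift.

```bash
python3 - <<'E'
from h import *
p=ctrl.camera_params("wrist");E=np.load("E1.npy")
c=ray([[221,143],[419,142],[416,218],[226,217]],.02,p,E)[:,:2]
print([np.linalg.norm(c[i]-c[(i+1)%4]).round(3) for i in range(4)],c.mean(0))
t=ctrl.camera_params("top");Et=np.array(t["extrinsics"])
print("mat",ray([[395,148],[451.5,139],[468.5,243],[412.5,252]],.004,t,Et)[:,:2].mean(0))
g=c.mean(0)
if np.linalg.norm(g-[.4786,-.2693])>.008: g=np.array([.4786,-.2693]);print("using top")
else: g=(g+[.4786,-.2693])/2
z=.044-ctrl.grip_depth
ctrl.line_to([*g,.10],rate=.15)
print(ctrl.line_to([*g,z],rate=.07,stop_force=8),ctrl.get_ee_pos())
ctrl.command_gripper(0.0,60);print("open",ctrl.get_opening()*87,ctrl.get_grip_force())
f0=ctrl.get_ft_force()
ctrl.line_to([*g,.12],rate=.1);ctrl.pause(.3)
print(g,f0,ctrl.get_ft_force(),ctrl.get_moment(),ctrl.get_opening()*87,ctrl.get_time())
E
```

```text
[np.float64(0.175), np.float64(0.071), np.float64(0.178), np.float64(0.069)] [ 0.48097057 -0.2679414 ]
mat [ 0.48237731 -0.26694835]
False [ 0.48006479 -0.26886294  0.02569278]
open 55.49254966231212 59.98649097047746
[ 0.47978528 -0.2686207 ] [1.18577778 1.55667731 0.49384039] [ 0.48870299  0.89998032 -2.02575572] [-0.05117354  0.04165274  0.0142705 ] 55.650013241847766 7.35
```

```bash
python3 - <<'E'
from h import *
u=np.array([.0398,.9992]);s=np.array([.518,.0057])-.079*u
ctrl.move_ptp([*s,.12],q(1.531))
ctrl.line_to([*s,.078],rate=.08);ctrl.pause(.3)
b=ctrl.get_ft_force()[2];print("base",b)
hit=ctrl.line_to([*s,.066],rate=.008,stop_force=4);z=ctrl.get_ee_pos()[2]
ctrl.pause(.2);print(hit,z,ctrl.get_ft_force()[2]-b)
for i in range(15):
    f=ctrl.get_ft_force()[2]-b
    if f>7:break
    z-=.0001;ctrl.line_to([*s,z],rate=.01);print(round(z,5),round(ctrl.get_ft_force()[2]-b,2),end=" | ")
print(ctrl.get_moment(),ctrl.get_ee_pos(),ctrl.get_time())
np.save("st.npy",[*s,z,b])
cv2.imwrite("pics/t2.png",ctrl.camera("scene")[150:300,260:480].repeat(3,0).repeat(3,1))
E
```

```text
base -2.2192811396367356
True 0.07120235676467722 7.704575175646239
[ 0.62203099 -0.08147776 -0.01208221] [ 0.51476836 -0.07299845  0.07117149] 10.3417
```

View pics/t2.png

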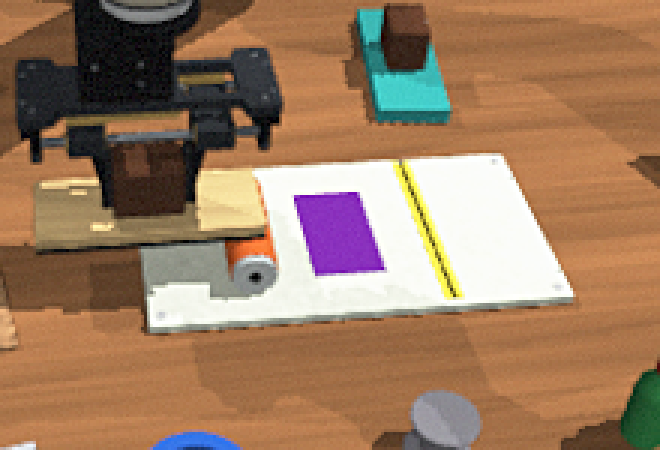

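The block's front end rests on the roller at the predicted height (0.0712 m) with 7.7 N. I'll start the stroke and stop short of the mark to measure.

```bash
python3 - <<'E'
from h import *
sx,sy,z,b=np.load("st.npy");s=np.array([sx,sy]);u=np.array([.0398,.9992])
D=0;log=[]
while D<.284:
    f=ctrl.get_ft_force()[2]-b; log.append((int(D*1000),round(f,1),round(z*1e3,2)))
    if f>26 : print("STOP high");break
    des=12 if .07<D<.25 else 9
    z+=np.clip((f-des)*1.2e-5,-2e-4,2e-4)
    D+=.006; ctrl.line_to([*(s+D*u),z],rate=.035)
print(*log);print(ctrl.get_time(),ctrl.get_ee_pos(),ctrl.get_moment(),D)
np.save("st2.npy",[sx,sy,z,b,D])
im,p,E=cam("top");cv2.imwrite("pics/t3.png",im[120:260,180:380].repeat(4,0).repeat(4,1))
E
```

```text
(0, np.float64(7.9), np.float64(71.2)) (6, np.float64(4.0), np.float64(71.19)) (12, np.float64(6.1), np.float64(71.13)) (18, np.float64(6.0), np.float64(71.09)) (24, np.float64(6.1), np.float64(71.06)) (30, np.float64(7.2), np.float64(71.02)) (36, np.float64(8.1), np.float64(71.0)) (41, np.float64(7.4), np.float64(70.99)) (47, np.float64(8.1), np.float64(70.97)) (53, np.float64(7.7), np.float64(70.96)) (59, np.float64(7.5), np.float64(70.94)) (65, np.float64(8.1), np.float64(70.93)) (72, np.float64(7.9), np.float64(70.92)) (78, np.float64(7.3), np.float64(70.87)) (84, np.float64(8.2), np.float64(70.81)) (90, np.float64(8.6), np.float64(70.76)) (96, np.float64(8.9), np.float64(70.72)) (102, np.float64(8.7), np.float64(70.69)) (108, np.float64(8.9), np.float64(70.65)) (114, np.float64(8.2), np.float64(70.61)) (120, np.float64(9.7), np.float64(70.56)) (126, np.float64(9.0), np.float64(70.53)) (132, np.float64(9.2), np.float64(70.5)) (138, np.float64(8.5), np.float64(70.46)) (144, np.float64(9.3), np.float64(70.42)) (150, np.float64(9.7), np.float64(70.39)) (156, np.float64(10.1), np.flo
[... 298 characters left out ...]
64(70.18)) (204, np.float64(9.4), np.float64(70.16)) (210, np.float64(9.6), np.float64(70.13)) (216, np.float64(8.7), np.float64(70.1)) (222, np.float64(10.5), np.float64(70.06)) (228, np.float64(9.1), np.float64(70.05)) (234, np.float64(9.6), np.float64(70.01)) (240, np.float64(9.4), np.float64(69.98)) (246, np.float64(10.3), np.float64(69.95)) (252, np.float64(9.3), np.float64(69.93)) (258, np.float64(9.4), np.float64(69.93)) (264, np.float64(9.7), np.float64(69.94)) (270, np.float64(9.4), np.float64(69.95)) (276, np.float64(9.6), np.float64(69.95)) (282, np.float64(9.0), np.float64(69.96))
25.9833 [0.53060062 0.2142036  0.0713577 ] [-0.54774257 -0.64220309  0.24807184] 0.28800000000000014
```

View pics/t3.png

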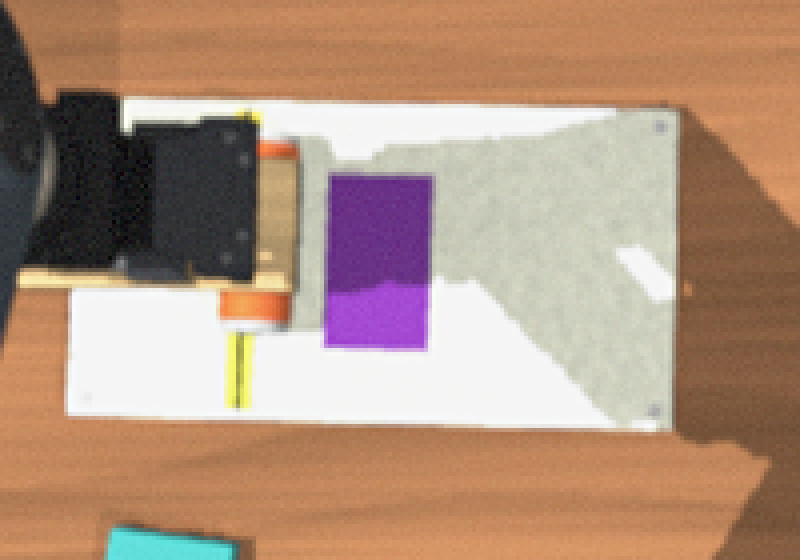

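The roller (crop columns 220–290 at its lower end) is about one line-width short of the black line (crop column about 238). I'll compute the residual.

```bash
python3 - <<'E'
from h import *
sx,sy,z,b,D=np.load("st2.npy");s=np.array([sx,sy]);u=np.array([.0398,.9992])
p=ctrl.camera_params("top");E=np.array(p["extrinsics"])
r=ray([[180+255/4,120+308/4]],.03,p,E)[0,:2];e=ray([[180+220/4,198],[180+290/4,198]],.03,p,E);print("width",e[0]-e[1])
m=ray([[180+238.5/4,120+385/4],[180+242/4,120+260/4]],.01,p,E)[:,:2]
print(r,m,"gap vis",(m[0]-r)@u,(m[1]-r)@u, "gap nominal",.157-D/2)
gap=np.mean([(m[0]-r)@u,.157-D/2]);print(gap)
if 0.004<gap<.022:
  end=D+2*gap
  while D<end-1e-4:
    f=ctrl.get_ft_force()[2]-b
    z+=np.clip((f-8)*1.2e-5,-2e-4,2e-4)
    D+=min(.006,end-D); ctrl.line_to([*(s+D*u),z],rate=.035)
  ctrl.pause(.2);print("f",ctrl.get_ft_force()-[0,0,b],D)
  x,y,zz=ctrl.get_ee_pos()
  ctrl.line_to([x,y,zz+.05],rate=.03)
  ctrl.line_to([x,y,.15],rate=.15)
  ctrl.move_ptp([.482,-.267,.15],q(.143))
  im,p,E=cam("top");h=cv2.cvtColor(im,cv2.COLOR_BGR2HSV);H,S,V=[h[...,i].astype(int) for i in range(3)]
  print(rect(blob((H<16)&(S>140)&(V>90),(200,145,300,220)),.03,p,E),ctrl.get_time())
  cv2.imwrite("pics/t4.png",im[130:250,180:380].repeat(4,0).repeat(4,1))
E
```

```text
width [0.00060042 0.03853141 0.        ]
[0.48331003 0.15100774] [[0.44133466 0.16490872]
 [0.51157469 0.16271734]] gap vis 0.012219238710139729 0.012825164290915523 gap nominal 0.012999999999999928
0.012609619355069828
f [3.81583782 0.09519222 7.68334928] 0.3132192387101398
(array([527.1, 161.8,  95.4,  36.5]), -0.06) 31.8833
```

View pics/t4.png

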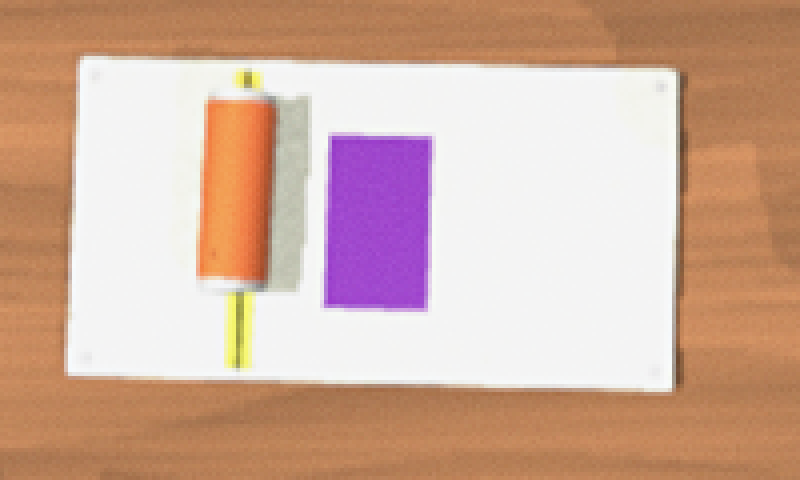

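The roller lies on the black line: (527.1, 161.8) mm against about 162.5 on the line, 14 mm off mid-length and 0.02 rad from square. Next the block goes back on the mat.

```bash
python3 - <<'E'
from h import *
P=[.482,-.267]
ctrl.line_to([*P,.035],rate=.12);ctrl.pause(.2)
print(ctrl.line_to([*P,.0225],rate=.012,stop_force=5),ctrl.get_ee_pos(),ctrl.get_moment())
ctrl.command_gripper(0.35,10) if False else ctrl.command_gripper(1.0)
ctrl.pause(.3);print(ctrl.get_opening())
x,y,z=ctrl.get_ee_pos()
ctrl.line_to([x,y,.10],rate=.08);ctrl.line_to([x,y,.17],rate=.15);ctrl.pause(.3)
im,p,E=cam("wrist");print(ctrl.get_time(),ctrl.get_ft_force())
t=ctrl.camera("top");h=cv2.cvtColor(t,cv2.COLOR_BGR2HSV);H,S,V=[h[...,i].astype(int) for i in range(3)]
pt=ctrl.camera_params("top")
print("roller",rect(blob((H<16)&(S>140)&(V>90),(200,145,300,220)),.03,pt,np.array(pt["extrinsics"])))
cv2.imwrite("pics/w5.png",im)
E
```

```text
True [ 0.48192464 -0.26692882  0.02541425] [-0.0156287  -0.13372216  0.06747354]
0.9961125306391483
37.1417 [0.41515198 0.23468446 0.26650122]
roller (array([527.6, 161.9,  96.5,  36.7]), -0.058)
```

View pics/w5.png

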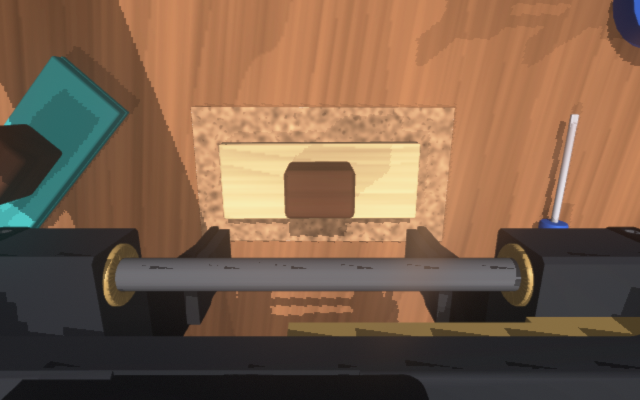

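The block lies flat in the middle of the mat (base columns 219–419, mat columns 192–454), the gripper is clear, and the roller is still.

```bash
python3 -c "
from workcell import ctrl
print(ctrl.finish_job())"
```

```text
the job is handed in; nothing more can be done
None
```

The job is handed in with no verdict returned: the roller was pressed over the whole strip at about 8–10 N of hand force and lies within about 1 mm of the black line, and the block is back flat in the middle of the mat.

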